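# Snap the blind tube into its bench clips

### The job

Take the thick, long aluminium blind tube that lies loose on the bench and lay it lengthwise over the empty two-clip cradle, centred on it. Press it straight down past the sprung rollers of both clips until it snaps home and lies level on the saddles, then let go of it. Leave the loose thin tube where it lies.

Things in the scene. Friction and masses are not known exactly. Their poses are not given: they have to be found in the camera images.
- tube: Loose thick tube to seat: bare aluminium, 32 mm diameter, 190 mm long over all, a grey square cap (40 x 40 mm, 10 mm thick) on each end, so it lies without rolling; 0.1 to 0.21 kg. Origin on its axis at mid length (20 mm above the bench as it lies); x along the tube; either end may lead. An 85 mm stub of the same tube, farther back, is not the one.
- cradle: Empty cradle, fixed: plywood base 170 x 84 mm, 12 mm thick, two steel spring clips 50 mm either side of its middle (each about 27 mm long, 70 mm free between them for fingers); nothing above 69 mm. Origin: centre of the base's underside, on the bench; x along the tube's seat, y across, z up. A smaller cradle that already holds a thin tube is not the one.
- seat (a point): Cradle's middle, 52 mm above the bench: the tube's origin when home on the saddles. Axes as the cradle. White rollers (8 mm dia.) stand 12 mm above it, 15.5 mm to each side. A tube laid on them rests about 25 mm above home; pressing takes about 12 N at its peak (20 mm above home), then the force drops, it snaps down and stops hard; the rollers hold it.
- thin_tube: A loose thin aluminium tube, 18 mm diameter, 190 mm long, with 24 mm square grey end caps; a bystander, to be left alone. Origin on its axis at mid length (12 mm above the bench), x along it.
Things that resemble listed ones, but are neither listed nor needed, are in the scene too. Leave any orange look-alike of the tube alone.

How it is judged:
By the outcome, as a careful person would: the job done as asked, in the order asked, and still so for the second after the job is handed in, with the robot touching nothing.
It also fails if it takes over 48 s, if anything falls off the work surface, if the arm or the gripper's body presses on something with over 40 N, if the wrist force passes 120 N, or if a joint passes its speed limit or range.

### The arm

A 6-joint arm with a two-finger parallel gripper is mounted at the origin on the work surface. World frame = base frame: x ahead of the robot, y to its left, z up, the work surface at z = 0. Lengths are in mm, angles in rad, forces in N, time in s.
With the tool pointing down it reaches from about 350 to 975 mm from the base axis. Payload 7.1 kg.
Tool frame: the origin (TCP) lies between the finger pads; the fingertips stand 14 mm ahead of it and the grasp point (between the pads) lies 5 mm behind it; z points along the fingers, y is the direction in which the jaws open and shut (so a half turn about z gives the same grasp; the last joint's range is limited). The gripper opens to 88 mm and grips with 3 to 60 N. Pads are 20 mm wide; open, the fingers measure 115 mm over their backs; the gripper's body (75 mm by 178 mm) begins 61 mm behind the grasp point.
Start: joints at [1.19, 0.423, 1.63, -0, 1.089, -0.019], TCP at [221.192, 584.533, 236.675] pointing down, gripper open.
Joint ranges: [-3, 3], [-0.9, 2.11], [0.09, 2.58], [-1.31, 4.45], [0.11, 2.69], [-2.54, 2.54]. Speed limits (rad/s): [2.39, 2.39, 3.01, 3.14, 3.14, 3.14].

### API

Orientations are given as a rotation vector (axis times angle).
In Python, from workcell import get_obs, get_image, calibration, close_job, regions_of, place_of gives the robot as it stands.
- The arm moves only by the tool move_arm, never from a script. Its argument "deltas" is a list of rows, each a list of 5 numbers: the closure in counts, from 0 (fully open) to 255 (shut), then the shift along the tool's x, y, z in m, then the turn about the tool's z in rad. In form: [[grip, x, y, z, roll], ...]. A call has 1 to 5 rows; each row is the pose to reach, as a shift and turn from the pose commanded when the call began, along the tool's axes at that moment; what a row does not reach only later rows make up. A row lasts 1/12 s, in which the tool goes at most 41.7 mm and 7.16 degrees, less where a joint would pass 70% of its speed; a pose out of reach is approached as far as the arm can. A call with a gripper value outside its range is refused whole. The fingers move at their own pace and stop on an object; the grip force is fixed at half the most. Time passes only in rows, so rows that repeat a pose let the fingers close. It gives the time, the measured TCP pose, the force and the opening at its end, in the units of the state.
- get_obs(): the state, without advancing time (a new reading comes with each control period).
- get_image(name): name is "side" or "top" or "wrist"; returns the picture (480x640x3 uint8, blue, green, red); there is no depth.
- calibration(name): a dict with "intrinsics" (3x3 intrinsics, pixels), "distortion" ([k1, k2, p1, p2, k3] as OpenCV has them; the pictures are not rectified), "world_to_cam" (4x4, takes a point from world to camera coordinates); the wrist camera has in their place "hand_eye" (4x4, takes a point from camera to tool coordinates, whose origin is the TCP and whose axes are the flange's). Camera axes: x right, y down, z forward; pixel columns grow to the right and rows downward; lengths in mm; the calibration is good to about 2 mm. A picture is of the moment at which its call begins: read the wrist's pose just before it. calibration takes no time and is no camera call.
- close_job(): hands the job in, once; it reports no verdict.
Trained networks look in the newest picture that a camera, given by its name, has taken for a name from the list of things; names that differ only in an ending like _2 or _b are one class to them, and where a whole thing is asked for, a point or a joint stands for the part that bears it (a point fixed in the world has none). Each returns a list of dicts, best first, with "conf" (0 to 1); they miss things now and then, are a little off and sometimes report something else, mostly with a low value. They report only what shows in the picture. A call takes as long as a camera call. They do not tell look-alikes from the thing itself.
- regions_of(camera, name): "region" (480x640 bool, what is visible of it).
- place_of(camera, name): "location" ([x, y, z] in mm, in world coordinates, good to about 4 mm: a listed point, or the origin of a listed thing).
The state is a dict: "t": time; "qpos": joint angles; "qvel": joint speeds; "joint_torque": joint torques, N m; "ee_pos": TCP position; "orientation": TCP orientation; "ft_force": force on the tool from outside, world axes, zero at the start; "moment": the same for the moment, N m; "width": finger opening in mm.
Only numpy, scipy, OpenCV 4.12 (cv2) and the standard library are available. Lean on these libraries where they do the work, as an engineer would, in place of code of your own. Each camera call takes 0.05 s, during which the arm holds its last target.

## Working session

There is one attempt and no reset: what is moved stays moved. The work goes in short steps, Python scripts to look and compute and a tool call to move; the robot and the scene stay as the last step left them, time stands still between calls to the robot, and variables do not carry over. Pictures are saved under pics/ and viewed, and the job is handed in when it is done.

Besides the shell and the picture viewer there is one more tool, called as a command line: name --pt "numbers of a row" for each row, then --argument value for the rest. move_arm: Moves the arm, as the interface text tells. Its arguments: {"type":"object","properties":{"deltas":{"type":"array","items":{"type":"array","items":{"type":"number"}}}},"required":["deltas"]}

```bash
mkdir -p pics; ls; python3 - <<'E'
from workcell import *
import cv2
o=get_obs();print(o)
for n in("top","side"):
    cv2.imwrite(f"pics/{n}0.png",get_image(n))
    for t in("tube","cradle","seat","thin_tube"):
        print(n,t,[(round(d["conf"],2),[round(float(v)) for v in d["location"]]) for d in place_of(n,t)])
print(calibration("wrist")["hand_eye"])
E
```

```text
pics
{'t': 0.0, 'qpos': array([ 1.18998395e+00,  4.23829459e-01,  1.63066314e+00,  2.49287093e-05,
        1.08860843e+00, -1.90074556e-02]), 'qvel': array([ 0.00015527,  0.00075866, -0.00088615,  0.00117097,  0.00041438,
        0.00120388]), 'joint_torque': array([-1.53758276e-03, -5.44607913e+01, -2.73667824e+01,  6.42323191e-02,
        2.28309928e-02, -9.59963381e-05]), 'ee_pos': array([221.00630005, 584.06063471, 235.91934393]), 'orientation': array([-5.65187065e-01, -3.09000724e+00,  2.31504209e-03]), 'ft_force': array([-0.16026668, -0.015507  , -0.0815417 ]), 'moment': array([-0.02909421, -0.05566883,  0.02691033]), 'width': 87.862607397074}
top tube [(0.95, [260, 410, 23]), (0.77, [538, 117, 22]), (0.77, [313, 165, 18])]
top cradle [(0.74, [515, -130, 1])]
top seat []
top thin_tube [(0.93, [538, 338, 11])]
side tube [(0.9, [533, 121, 20]), (0.81, [308, 171, 18])]
side cradle [(0.85, [515, -121, 1])]
side seat [(0.59, [515, -127, 50]), (0.18, [535, 335, 14])]
side thin_tube [(0.89, [537, 332, 13])]
[[ 1.62212156e-03 -9.60711297e-01 -2.77544902e-01  7.55778220e+01]
 [ 9.99997660e-01  1.95568999e-03 -9.25024009e-04 -2.64076908e-01]
 [ 1.43147280e-03 -2.77542752e-01  9.60712221e-01 -1.48261234e+02]
 [ 0.00000000e+00  0.00000000e+00  0.00000000e+00  1.00000000e+00]]
```

View pics/top0.png

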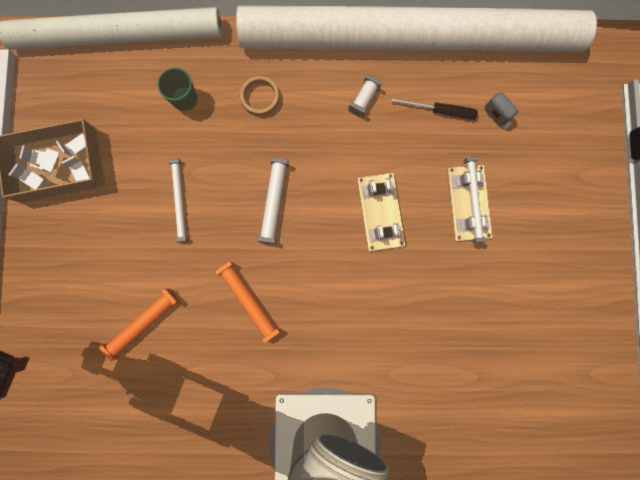

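View pics/side0.png

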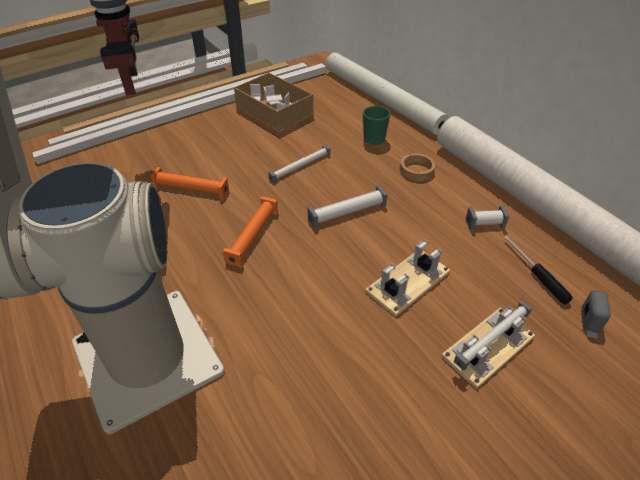

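Tube candidates in the top picture are:
- bare thick tube at (273,200)
- orange tubes at (247,302) and (138,324)
- thin tube at (179,200)
- short stub at (366,96)

The bare thick tube at (273,200) fits the description. The empty cradle is at (381,212); the one at (470,203) already holds a thin tube. I'll confirm both in a crop and measure them.

```bash
cat > h.py <<'E'
from workcell import *
import cv2, numpy as np
def toplane(cam,uv,z):
    c=calibration(cam);K=np.array(c["intrinsics"]);D=np.array(c["distortion"]);T=np.array(c["world_to_cam"])
    p=cv2.undistortPoints(np.array(uv,float).reshape(-1,1,2),K,D).reshape(-1,2)
    d=np.c_[p,np.ones(len(p))]@T[:3,:3]; o=-T[:3,:3].T@T[:3,3]
    return (o+d*((z-o[2])/d[:,2])[:,None])[:,:2]
E
python3 - <<'E'
from h import *
im=get_image("top")
cv2.imwrite("pics/crop1.png",cv2.resize(im[140:270,230:420],None,fx=4,fy=4,interpolation=cv2.INTER_CUBIC))
for n,z in(("tube",20),("cradle",12),("thin_tube",12)):
    for r in regions_of("top",n):
        ys,xs=np.nonzero(r["region"]); 
        w=toplane("top",np.c_[xs,ys],z).astype(np.float32)
        (c,s,a)=cv2.minAreaRect(w); b=cv2.boxPoints((c,s,a))
        m=w.mean(0);e,v=np.linalg.eigh(np.cov(w.T))
        ax=v[:,1]; yaw=np.degrees(np.arctan2(ax[1],ax[0]))
        print(n,round(r["conf"],2),"px",xs.mean().round(),ys.mean().round(),"rect",np.round(c,1),np.round(s,1),round(a,2),"mean",m.round(1),"pca",yaw.round(2))
T=np.array(calibration("top")["world_to_cam"]);print((-T[:3,:3].T@T[:3,3]).round())
E
```

```text
tube 0.93 px 247.0 301.0 rect [310.7 172.7] [192.8  42.1] 36.14 mean [311.1 172.8] pca -143.86
tube 0.87 px 273.0 201.0 rect [535.8 118.5] [ 42.9 196.9] 82.29 mean [534.6 119.2] pca 172.19
tube 0.77 px 139.0 324.0 rect [258.5 410.1] [ 44.3 202.2] 43.33 mean [257.5 410.9] pca 133.52
cradle 0.91 px 381.0 212.0 rect [ 512.8 -124.6] [169.9  85. ] 8.46 mean [ 512.  -124.6] pca -171.57
thin_tube 0.7 px 178.0 202.0 rect [537. 337.] [194.5  23.3] 7.05 mean [532.1 335.5] pca -173.11
[ 337.   29. 1075.]
```

View pics/crop1.png

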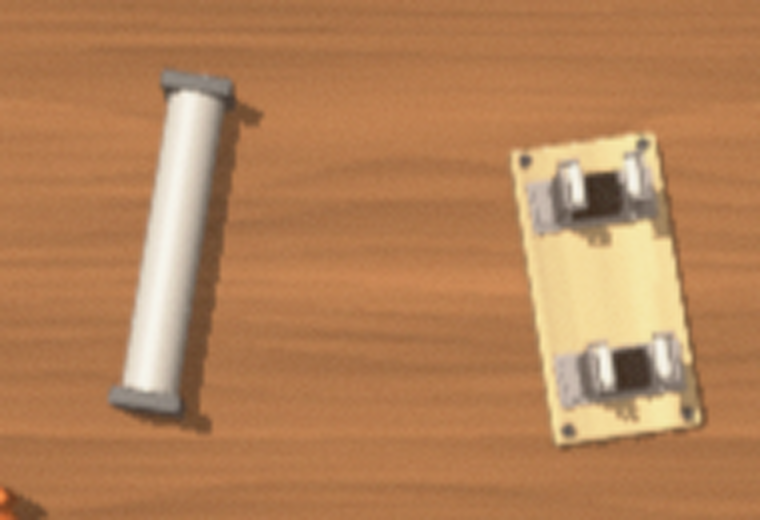

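The crop confirms it: a bare thick tube with grey square caps, and an empty cradle with two clips. The cradle axis is at +8.5° and the tube axis at -7.8°. Next I'll go above the tube and refine with the wrist camera.

```bash
cat >> h.py <<'E'
from scipy.spatial.transform import Rotation as Ro
def delta(target,yaw_deg):
    o=get_obs();R=Ro.from_rotvec(o["orientation"]).as_matrix()
    d=R.T@(np.array(target)-o["ee_pos"])
    y=np.degrees(np.arctan2(R[1,0],R[0,0])); e=(yaw_deg-y+90)%180-90
    print("t",round(o["t"],2),"tcp",o["ee_pos"].round(1),"yaw",y.round(2),"F",o["ft_force"].round(1),"w",round(o["width"],1),"q",o["qpos"].round(2),"tilt",R[:,2].round(3))
    print("tool delta mm",d.round(1),"roll",np.radians(-e).round(4))
E
python3 -c "
from h import *
delta([535.5,118.7,200],172.2)"
```

```text
t 0.7 tcp [221.2 584.5 236.7] yaw 159.27 F [-0.2 -0.3 -1.3] w 87.9 q [ 1.19  0.42  1.63  0.    1.09 -0.02] tilt [ 0.  0. -1.]
tool delta mm [-458.9 -324.4   36.7] roll -0.2257
```

move_arm --pt "0 -0.03 -0.022 0.0 -0.05" --pt "0 -0.06 -0.043 0.0 -0.1" --pt "0 -0.092 -0.065 0.007 -0.15" --pt "0 -0.122 -0.087 0.01 -0.2" --pt "0 -0.153 -0.108 0.012 -0.226"

```text
t: 1.12
ee_pos: [326.4, 427.7, 224.4]
orientation: [-0.208, -3.134, 0.001]
ft_force: [0.9, 0.6, 0.7]
width: 87.8
```

```bash
python3 -c "
from h import *
delta([535.5,118.7,200],172.2)"
```

```text
t 1.12 tcp [326.4 427.7 224.4] yaw 172.4 F [0.9 0.6 0.7] w 87.8 q [ 0.9   0.31  1.83 -0.    1.   -0.54] tilt [-0. -0. -1.]
tool delta mm [-248.1 -278.6   24.4] roll 0.0035
```

move_arm --pt "0 -0.027 -0.03 0.003 0" --pt "0 -0.054 -0.06 0.006 0" --pt "0 -0.081 -0.09 0.009 0" --pt "0 -0.108 -0.12 0.012 0" --pt "0 -0.135 -0.15 0.015 0"

```text
t: 1.53
ee_pos: [440.4, 260.8, 209.9]
orientation: [0.213, 3.134, 0.001]
ft_force: [0.8, 0.8, 0.5]
width: 88.2
```

move_arm --pt "0 -0.027 -0.03 0.003 0" --pt "0 -0.054 -0.06 0.006 0" --pt "0 -0.081 -0.09 0.009 0" --pt "0 -0.1 -0.12 0.009 0" --pt "0 -0.113 -0.129 0.009 0.003"

```text
t: 1.95
ee_pos: [535.0, 115.7, 200.6]
orientation: [-0.222, -3.134, 0.001]
ft_force: [-1.1, 0.3, 0.3]
width: 87.6
```

```bash
cat >> h.py <<'E'
def wrist_plane(uv,z,o):
    c=calibration("wrist");K=np.array(c["intrinsics"]);D=np.array(c["distortion"]);H=np.array(c["hand_eye"])
    R=Ro.from_rotvec(o["orientation"]).as_matrix()
    p=cv2.undistortPoints(np.array(uv,float).reshape(-1,1,2),K,D).reshape(-1,2)
    d=(np.c_[p,np.ones(len(p))]@H[:3,:3].T)@R.T; og=R@H[:3,3]+o["ee_pos"]
    return (og+d*((z-og[2])/d[:,2])[:,None])[:,:2]
def wrist_meas(n,z,fn):
    o=get_obs();im=get_image("wrist");cv2.imwrite(fn,im)
    for r in regions_of("wrist",n):
        ys,xs=np.nonzero(r["region"]);w=wrist_plane(np.c_[xs,ys],z,o).astype(np.float32)
        c,s,a=cv2.minAreaRect(w);e,v=np.linalg.eigh(np.cov(w.T))
        print(n,round(r["conf"],2),"px",xs.min(),xs.max(),ys.min(),ys.max(),np.round(c,1),np.round(s,1),round(a,2),"pca",np.degrees(np.arctan2(v[1,1],v[0,1])).round(2))
    print([(round(d["conf"],2),d["location"].round(1) if hasattr(d["location"],"round") else d["location"]) for d in place_of("wrist",n)])
E
python3 -c "
from h import *
delta([535.5,118.7,200],172.2)
wrist_meas('tube',20,'pics/w1.png')"
```

```text
t 1.95 tcp [535.  115.7 200.6] yaw 171.88 F [-1.1  0.3  0.3] w 87.6 q [ 0.19  0.36  1.83 -0.    0.95 -1.24] tilt [-0.    -0.001 -1.   ]
tool delta mm [-0.1  3.   0.6] roll -0.0055
tube 0.69 px 295 352 86 335 [539.7 118. ] [ 41.8 201.2] 81.92 pca 171.81
tube 0.53 px 412 436 0 16 [393.4 209. ] [ 9.9 17.2] 37.07 pca 109.53
[(0.95, [537.8, 117.3, 22.3])]
```

View pics/w1.png

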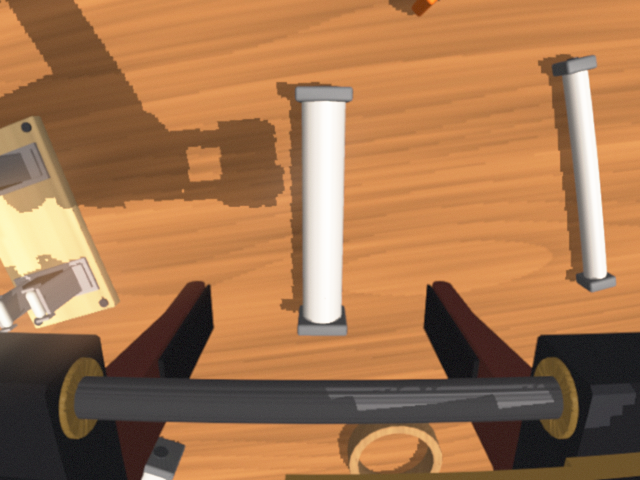

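The tube is in the wrist view at (323,210), rows 86–335, midway between the open fingers. After correcting for parallax its centre is about (535, 118.5), yaw 171.9°. I'll descend.

move_arm --pt "0 0 0.0028 0.03 0" --pt "0 0 0.0028 0.06 0" --pt "0 0 0.0028 0.09 0" --pt "0 0 0.0028 0.12 0" --pt "0 0 0.0028 0.15 0"

```text
t: 2.52
ee_pos: [533.5, 124.1, 49.7]
orientation: [0.215, 3.134, 0.001]
ft_force: [0.7, 0.4, 0.2]
width: 87.6
```

move_arm --pt "0 0 0 0.015 0" --pt "0 0 0 0.025 0" --pt "0 0 0 0.033 0" --pt "0 0 0 0.034 0" --pt "0 0 0 0.034 0"

```text
t: 2.93
ee_pos: [534.5, 122.8, 17.0]
orientation: [0.217, 3.134, 0.0]
ft_force: [0.4, -0.8, -0.7]
width: 88.0
```

```bash
python3 -c "
from h import *
delta([535,118.5,16],171.9)
cv2.imwrite('pics/w2.png',get_image('wrist'))"
```

```text
t 2.93 tcp [534.5 122.8  17. ] yaw 172.09 F [ 0.4 -0.8 -0.7] w 88.0 q [ 0.2   0.66  1.9   0.    0.59 -1.23] tilt [ 0.  0. -1.]
tool delta mm [-1.1 -4.2  1. ] roll 0.0034
```

View pics/w2.png

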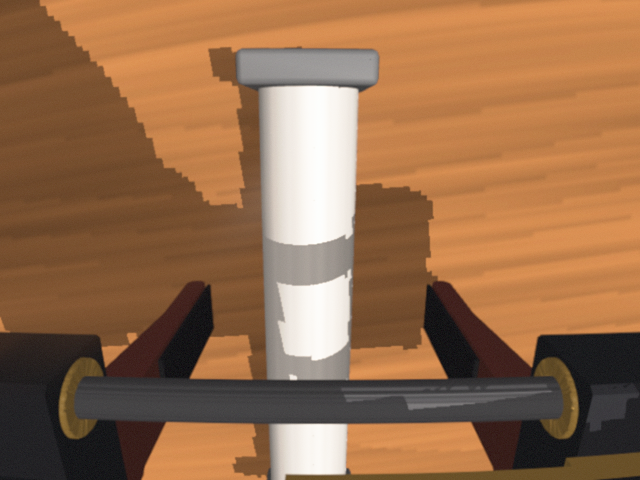

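The tube axis is about 11 px left of the jaw centre, a 4 mm offset. I'll shift and close.

move_arm --pt "0 -0.001 -0.004 0.001 0.003" --pt "255 -0.001 -0.004 0.001 0.003" --pt "255 -0.001 -0.004 0.001 0.003" --pt "255 -0.001 -0.004 0.001 0.003" --pt "255 -0.001 -0.004 0.001 0.003"

```text
t: 3.4
ee_pos: [535.1, 118.0, 16.0]
orientation: [0.223, 3.133, 0.0]
ft_force: [-0.2, 0.1, 0.8]
width: 64.4
```

move_arm --pt "255 0 0 0 0" --pt "255 0 0 0 0" --pt "255 0 0 0 0" --pt "255 0 0 0 0" --pt "255 0 0 0 0"

```text
t: 3.82
ee_pos: [534.8, 118.1, 15.6]
orientation: [-0.223, -3.134, -0.0]
ft_force: [0.2, 1.8, 0.0]
width: 31.6
```

```bash
python3 -c "
from h import *
delta([535,118.5,16],171.9)
cv2.imwrite('pics/w3.png',get_image('wrist'))
print(wrist_plane([[308,48]],40,get_obs()))"
```

```text
t 3.82 tcp [534.8 118.1  15.6] yaw 171.87 F [0.2 1.8 0. ] w 31.6 q [ 0.2   0.66  1.9   0.    0.59 -1.23] tilt [-0.  0. -1.]
tool delta mm [-0.1  0.4 -0.4] roll -0.0004
[[441.98729541 128.0159804 ]]
```

View pics/w3.png

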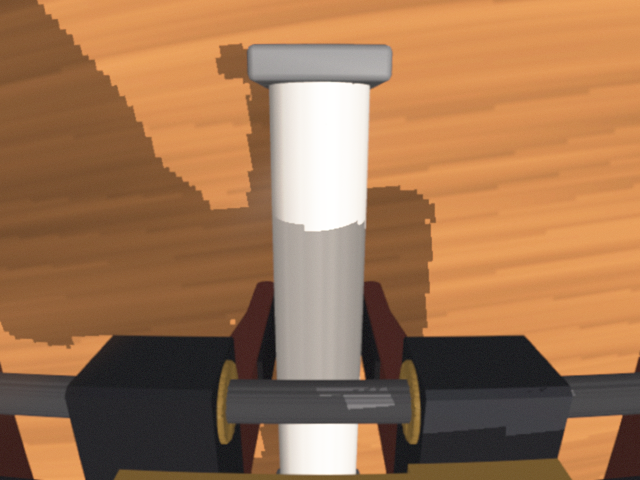

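The grip is good: width 31.6, and the tube's mid length is within about 1 mm of the TCP. I'll lift and carry it to the cradle.

move_arm --pt "255 0 0 -0.015 0" --pt "255 0 0 -0.045 0" --pt "255 0 0 -0.08 0" --pt "255 0 0 -0.115 0" --pt "255 0 0 -0.14 0"

```text
t: 4.28
ee_pos: [535.3, 118.1, 158.2]
orientation: [0.222, 3.132, 0.001]
ft_force: [0.9, 0.1, -2.0]
width: 31.1
```

```bash
python3 -c "
from h import *
delta([513.5,-125,150],188.45)
print(wrist_plane([[320,44]],40,get_obs()))
cv2.imwrite('pics/w4.png',get_image('wrist'))"
```

```text
t 4.28 tcp [535.3 118.1 158.2] yaw 171.88 F [ 0.9  0.1 -2. ] w 31.1 q [ 0.2   0.42  1.86 -0.    0.86 -1.23] tilt [ 0.002  0.    -1.   ]
tool delta mm [ -12.8 -243.8    8.1] roll -0.2893
[[420.86106815 134.76779567]]
```

View pics/w4.png

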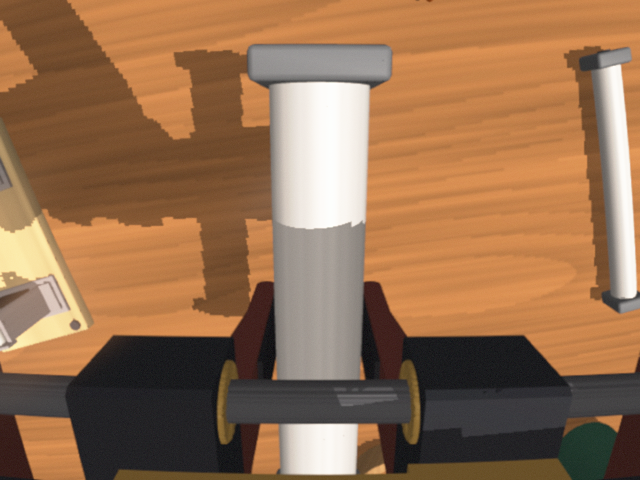

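The tube is held without slip or tilt: its cap edge is still at row 44. Now across to the cradle.

move_arm --pt "255 -0.001 -0.02 0 -0.03" --pt "255 -0.003 -0.05 0 -0.06" --pt "255 -0.004 -0.08 0 -0.1" --pt "255 -0.006 -0.11 0 -0.14" --pt "255 -0.007 -0.14 0 -0.17"

```text
t: 4.75
ee_pos: [521.5, -22.7, 155.4]
orientation: [0.048, -3.141, 0.0]
ft_force: [0.4, 0.4, -1.4]
width: 31.5
```

```bash
python3 -c "
from h import *
delta([513.5,-125,150],188.45)"
```

```text
t 4.75 tcp [521.5 -22.7 155.4] yaw -178.23 F [ 0.4  0.4 -1.4] w 31.5 q [-0.07  0.39  1.92 -0.    0.84 -1.67] tilt [-0. -0. -1.]
tool delta mm [  11.1 -102.     5.4] roll -0.1167
```

```bash
python3 -c "
from h import *
wrist_meas('cradle',12,'pics/w5.png')
print(place_of('wrist','seat'))"
```

```text
cradle 0.94 px 77 249 80 335 [ 518.7 -130.5] [176.9  99.5] 8.29 pca -172.74
[(0.66, [513.1, -127.1, -1.0])]
[{'location': [512.4, -123.9, 51.2], 'conf': 0.97}]
```

View pics/w5.png

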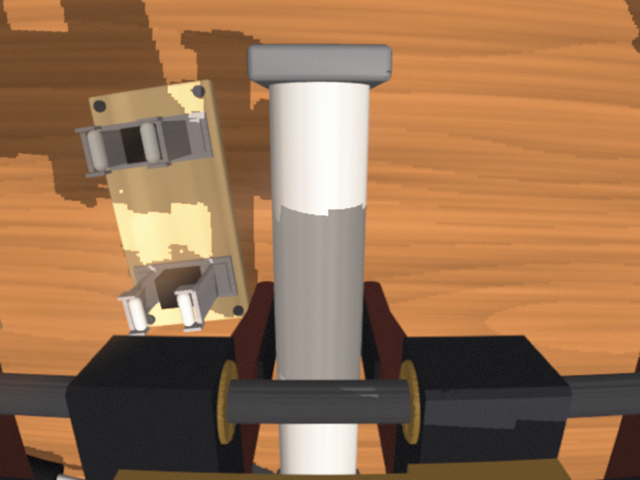

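The full cradle is visible. Its rollers are at about (96,150), (151,143), (137,311) and (186,307), and its screws at (100,105), (198,91), (238,310) and (150,320). I'll triangulate from these.

```bash
python3 -c "
from h import *
o=get_obs()
r=wrist_plane([[96,150],[151,143],[137,311],[186,307]],66,o);s=wrist_plane([[100,105],[198,91],[238,310],[150,320]],12,o)
print(r.round(1),r.mean(0).round(1));print(s.round(1),s.mean(0).round(1))
for a,b in((r[0]+r[1],r[2]+r[3]),(s[0]+s[1],s[2]+s[3])):
  d=(b-a)/2;print(np.hypot(*d),np.degrees(np.arctan2(d[1],d[0])))
delta([513,-125,135],188.4)"
```

```text
[[ 466.7 -147.9]
 [ 462.5 -116.1]
 [ 564.  -133. ]
 [ 560.1 -102.1]] [ 513.3 -124.8]
[[ 441.5 -170.4]
 [ 432.2 -103.5]
 [ 587.   -80.7]
 [ 597.9 -148.3]] [ 514.7 -125.7]
98.49060704603173 8.444485564087413
157.1860944405039 8.23207116764818
t 4.95 tcp [521.7 -22.1 155.4] yaw -178.53 F [ 0.5  0.8 -1.3] w 31.6 q [-0.07  0.39  1.91  0.    0.84 -1.66] tilt [-0.001  0.    -1.   ]
tool delta mm [  11.3 -102.7   20.4] roll -0.1209
```

The measurements agree on (513.3, -125), yaw 8.4°.

move_arm --pt "255 0.003 -0.025 0 -0.03" --pt "255 0.006 -0.055 0.005 -0.06" --pt "255 0.009 -0.085 0.01 -0.1" --pt "255 0.011 -0.1 0.018 -0.12" --pt "255 0.011 -0.103 0.02 -0.12"

```text
t: 5.37
ee_pos: [513.5, -125.7, 134.7]
orientation: [0.232, -3.132, -0.0]
ft_force: [-0.5, 0.4, -0.9]
width: 31.7
```

move_arm --pt "255 0 0 0 0" --pt "255 0 0 0 0"

```text
t: 5.53
ee_pos: [514.0, -123.7, 135.5]
orientation: [0.232, -3.132, -0.001]
ft_force: [-0.3, -0.2, -1.2]
width: 31.4
```

```bash
python3 -c "
from h import *
delta([513.3,-125,100],188.4)
cv2.imwrite('pics/w6.png',get_image('wrist'))"
```

```text
t 5.53 tcp [ 514.  -123.7  135.5] yaw -171.52 F [-0.3 -0.2 -1.2] w 31.4 q [-0.26  0.43  1.91  0.    0.8  -1.98] tilt [-0.001  0.    -1.   ]
tool delta mm [ 0.9 -1.2 35.5] roll 0.0014
```

View pics/w6.png

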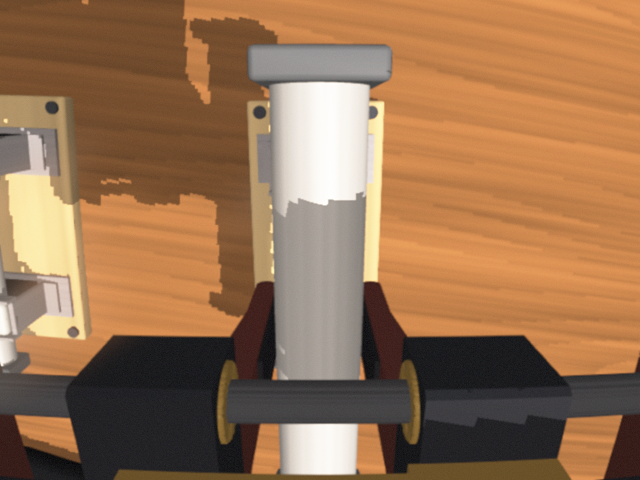

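The screws straddle the tube: mid 315 px against tube 320 px, so it needs about -1.5 mm in tool y. I'll descend to just above the rollers.

move_arm --pt "255 0.001 -0.0015 0.01 0" --pt "255 0.001 -0.0015 0.03 0" --pt "255 0.001 -0.0015 0.047 0" --pt "255 0.001 -0.0015 0.055 0" --pt "255 0.001 -0.0015 0.055 0"

```text
t: 6.0
ee_pos: [511.9, -125.4, 78.8]
orientation: [0.234, -3.13, -0.002]
ft_force: [-0.2, -0.9, -1.3]
width: 31.6
```

```bash
python3 -c "
from h import *
delta([513.3,-125,47.6],188.4)
cv2.imwrite('pics/w7.png',get_image('wrist'))
im=get_image('side');cv2.imwrite('pics/s7.png',cv2.resize(im[190:340,330:530],None,fx=4,fy=4,interpolation=cv2.INTER_CUBIC))"
```

```text
t 6.0 tcp [ 511.9 -125.4   78.8] yaw -171.46 F [-0.2 -0.9 -1.3] w 31.6 q [-0.26  0.53  1.93  0.    0.69 -1.98] tilt [-0.003  0.001 -1.   ]
tool delta mm [-1.5  0.2 31.2] roll 0.0025
```

View pics/w7.png

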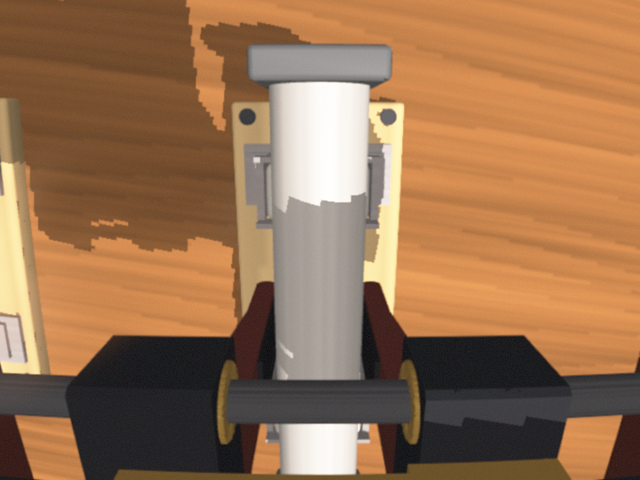

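View pics/s7.png

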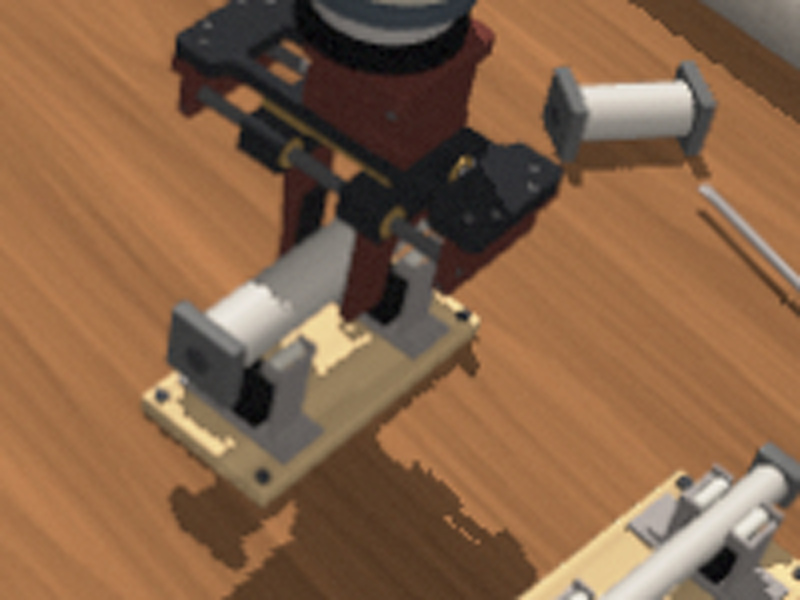

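It is centred: screws at 247 and 388, tube at 319.5, and the clips are symmetric about it. Pressing down now.

move_arm --pt "255 0 0 0.005 0" --pt "255 0 0 0.01 0" --pt "255 0 0 0.014 0" --pt "255 0 0 0.018 0" --pt "255 0 0 0.021 0"

```text
t: 6.52
ee_pos: [514.1, -126.0, 60.6]
orientation: [-0.232, 3.131, 0.0]
ft_force: [-0.2, 4.5, 5.1]
width: 31.5
```

```bash
python3 -c "
from h import *
delta([513.3,-125,47.6],188.4)"
```

```text
t 6.52 tcp [ 514.1 -126.    60.6] yaw -171.52 F [-0.2  4.5  5.1] w 31.5 q [-0.26  0.56  1.94  0.    0.64 -1.98] tilt [ 0.002  0.    -1.   ]
tool delta mm [ 0.7  1.2 13. ] roll 0.0014
```

move_arm --pt "255 0 0.001 0.003 0" --pt "255 0 0.001 0.006 0" --pt "255 0 0.001 0.009 0" --pt "255 0 0.001 0.011 0" --pt "255 0 0.001 0.012 0"

```text
t: 6.93
ee_pos: [513.8, -125.6, 47.5]
orientation: [-0.232, 3.132, -0.0]
ft_force: [1.3, 2.4, 10.2]
width: 31.6
```

```bash
python3 -c "
from h import *
delta([513.3,-125,47.6],188.4)
cv2.imwrite('pics/w8.png',get_image('wrist'))
im=get_image('side');cv2.imwrite('pics/s8.png',cv2.resize(im[190:340,330:530],None,fx=4,fy=4,interpolation=cv2.INTER_CUBIC))"
```

```text
t 6.93 tcp [ 513.8 -125.6   47.5] yaw -171.52 F [ 1.3  2.4 10.2] w 31.6 q [-0.26  0.58  1.94  0.    0.62 -1.98] tilt [ 0.001 -0.    -1.   ]
tool delta mm [ 0.4  0.7 -0.1] roll 0.0014
```

View pics/w8.png

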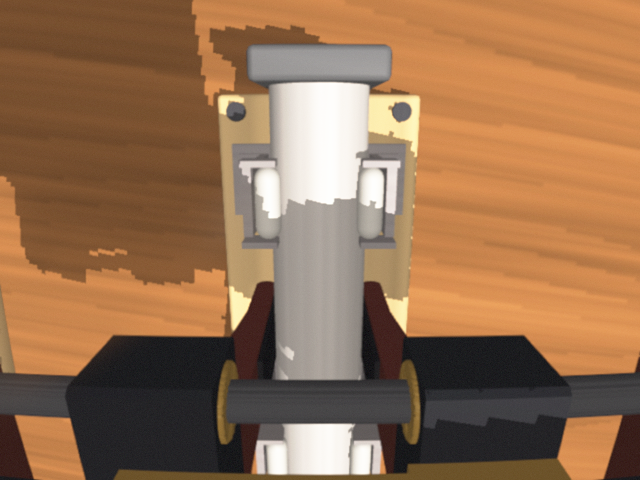

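View pics/s8.png

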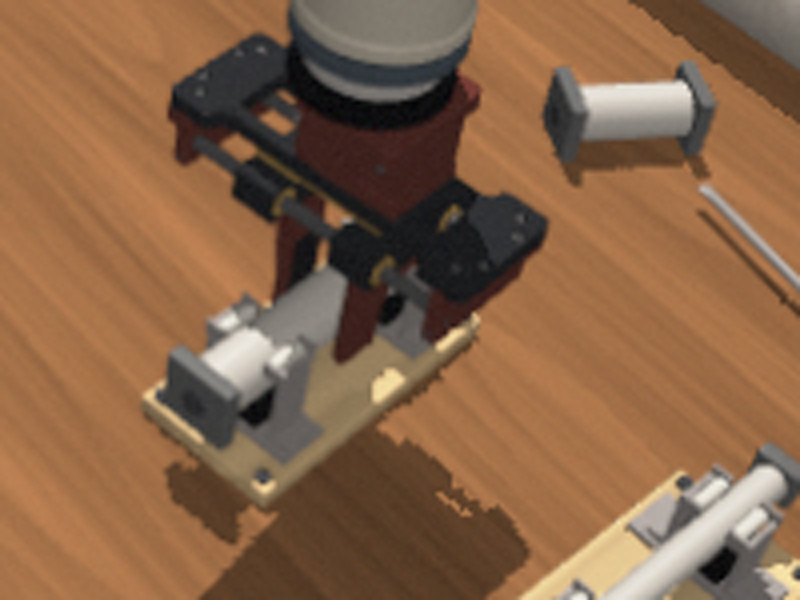

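The rollers of both clips now sit over the tube, at (267,200) and (371,200) for the near clip. I'll press a little further to confirm the hard stop.

move_arm --pt "255 0 0 0.001 0" --pt "255 0 0 0.002 0" --pt "255 0 0 0.002 0"

```text
t: 7.28
ee_pos: [513.7, -125.6, 47.4]
orientation: [-0.232, 3.132, -0.001]
ft_force: [-1.6, 2.8, 17.9]
width: 31.8
```

That is a hard stop: the force rose to 18 N with z unchanged. I'll ease off, release and retreat straight up.

move_arm --pt "255 0 0 -0.002 0" --pt "0 0 0 -0.002 0" --pt "0 0 0 -0.002 0" --pt "0 0 0 -0.002 0" --pt "0 0 0 -0.002 0"

```text
t: 7.7
ee_pos: [512.3, -125.4, 47.3]
orientation: [0.232, -3.132, -0.001]
ft_force: [0.4, -0.2, -0.3]
width: 54.8
```

move_arm --pt "0 0 0 0 0" --pt "0 0 0 0 0" --pt "0 0 0 0 0" --pt "0 0 0 0 0" --pt "0 0 0 0 0"

```text
t: 8.12
ee_pos: [513.0, -125.5, 47.6]
orientation: [0.233, -3.133, -0.0]
ft_force: [-0.1, 0.3, 0.0]
width: 86.5
```

move_arm --pt "0 0 0 -0.02 0" --pt "0 0 0 -0.05 0" --pt "0 0 0 -0.085 0" --pt "0 0 0 -0.12 0" --pt "0 0 0 -0.15 0"

```text
t: 8.53
ee_pos: [513.0, -125.5, 199.8]
orientation: [-0.233, 3.132, -0.0]
ft_force: [0.9, -0.2, -0.8]
width: 88.0
```

move_arm --pt "0 0.03 0 -0.01 0" --pt "0 0.07 0 -0.02 0" --pt "0 0.11 0 -0.02 0" --pt "0 0.15 0 -0.02 0" --pt "0 0.15 0 -0.02 0"

```text
t: 8.95
ee_pos: [357.5, -146.5, 216.7]
orientation: [0.23, -3.128, -0.003]
ft_force: [-1.1, 0.1, -1.5]
width: 87.7
```

```bash
python3 -c "
from h import *
delta([513.3,-125,47.6],188.4)
for n in('top','side'):
  im=get_image(n)
  a=im[150:270,160:500] if n=='top' else im[140:360,250:550]
  cv2.imwrite(f'pics/{n}9.png',cv2.resize(a,None,fx=2.3,fy=2.3,interpolation=cv2.INTER_CUBIC))
  for t in('tube','cradle','seat','thin_tube'): print(n,t,[(round(d['conf'],2),np.round(d['location']).tolist()) for d in place_of(n,t)])
"
```

```text
t 8.95 tcp [ 357.5 -146.5  216.7] yaw -171.57 F [-1.1  0.1 -1.5] w 87.7 q [-0.42  0.1   2.14 -0.    0.91 -2.14] tilt [-0.006  0.002 -1.   ]
tool delta mm [-158.2   -2.   168.3] roll 0.0005
top tube [(0.97, [311.0, 170.0, 21.0]), (0.61, [515.0, -125.0, 53.0]), (0.6, [261.0, 407.0, 22.0])]
top cradle [(0.56, [513.0, -130.0, -2.0])]
top seat [(0.71, [510.0, -127.0, 54.0])]
top thin_tube [(0.56, [536.0, 339.0, 7.0])]
side tube [(0.83, [256.0, 404.0, 21.0]), (0.78, [515.0, -128.0, 51.0]), (0.56, [308.0, 172.0, 18.0])]
side cradle [(0.23, [538.0, 334.0, 15.0])]
side seat [(0.58, [512.0, -122.0, 53.0])]
side thin_tube [(0.68, [537.0, 334.0, 15.0]), (0.39, [513.0, -124.0, 0.0])]
```

View pics/top9.png

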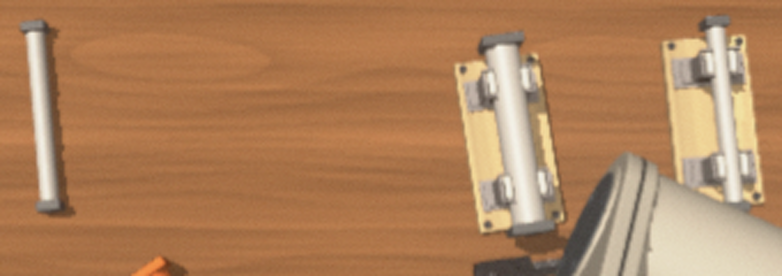

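View pics/side9.png

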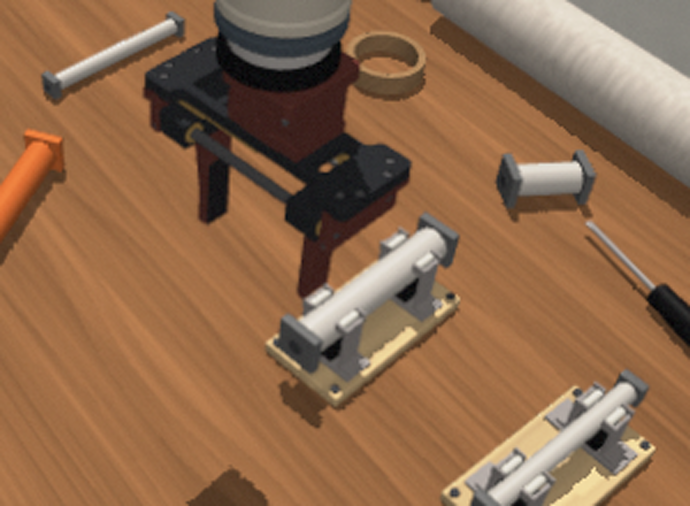

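Both views show the tube lying level under all four rollers. Place estimates are (515,-125,53) and (515,-128,51), against a seat at (513,-125,52). The thin tube hasn't moved and the gripper is clear.

```bash
python3 -c "
from workcell import *
print(close_job())"
```

```text
the job is handed in; nothing more can be done
None
```

The thick aluminium tube is seated in the empty two-clip cradle and released, and the job was handed in after about 9 s of the 48 s allowed.

- **Handling:** I gripped the tube at mid length and aligned it with the cradle at about (513, -125) mm, axis at 8.4°. I then pressed it straight down past the rollers.
- **Seating:** It met a hard stop at the expected height: tool at 47.4 mm, so the tube axis is about 52 mm up. Extra pressing raised the force to about 18 N without moving it further.
- **Final pictures:** The tube lies level, with all four rollers over it. It is centred to within a few mm, with network estimates of (515, -125, 53) and (515, -128, 51). The thin tube is where it was, and the gripper is open and clear.
- **Odd readings:** In the last side view the network confused the occupied cradle and the thin tube, all at low confidence. The pictures contradict it, so I disregarded those readings. No check failed.

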